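# Refit the lever on the selector valve and switch it over

### The job

Put the loose lever back on the bench selector valve: turn it so that the three grooves in its bore match the three splines of the valve's upright shaft, and push it down until its hub sits fully home on the shaft's shoulder. Then use the lever to swing the shaft anticlockwise (seen from above) as far as its stop, and let go, leaving the lever on the shaft and the other things on the bench where they stand.

Things in the scene. Friction and masses are not known exactly. Their poses are not given: they have to be found in the camera images.
- lever_grip (a point): The loose steel lever (about 0.25 kg, 146 mm long, mostly hub), lying flat, bore upright. This point is the middle of its arm, half-way up: 55 mm from the bore's axis, 24 mm above the hub's underside. The arm is 22 mm wide, its underside 14 mm and top 34 mm above the hub's underside. x along the arm from hub to knob, z up.
- lever_knob (a point): Top centre of the upright round grey knob at the lever's far end: 28 mm diameter, 106 mm from the bore's axis, reaching from the level of the hub's underside to 42 mm above it. Axes as lever_grip.
- bore_foot (a point): The lever's bore: point on the bore's axis at the underside of the round hub (52 mm diameter, 34 mm high), axes as lever_grip. The bore runs right through and is T-shaped from above: three straight grooves 12.5 mm wide, each reaching 17.25 mm from the axis, along +x (towards the knob), +y and -y; none along -x.
- shaft_seat (a point): On the axis of the valve's upright shaft, on the top face of its dark round shoulder (54 mm diameter), where the hub comes to rest, 74 mm above the worktop. Axes turn with the shaft, z up. Three splines 10 mm wide reach 16 mm from the axis along +x, +y and -y, none along -x, so the lever fits one way only, its x along this x, with 1.25 mm play each side.
- shaft_tip (a point): Centre of the shaft's top end, 38 mm above shaft_seat, same axes. The top 6 mm of the splines is tapered by 2.5 mm all round.
- valve: The selector valve, fixed to the worktop: grey round body (82 mm diameter) on a square aluminium plate (96 mm), three capped ports reaching 56 mm from the axis, under 46 mm high. Origin under its centre, below the shaft. A small tab on the shaft's shoulder, on the shaft's -x side, moves between two stop pins.
- selector (a joint): Angle of the shaft in rad: 0 at the clockwise stop, 1.4 at the anticlockwise stop (seen from above), growing anticlockwise. It starts between 0 and 0.4. Dry friction of 0.15 N m (about 3 N at the middle of the lever's arm) holds it where it is left; no spring.
- timer: Bystander: flat white timer, 62x65x18 mm; origin under its centre.
- amber_jar: Bystander: amber jar with black cap, 52 mm diameter, 89 mm high; origin under its centre.
- dropper: Bystander: small dropper bottle, 33 mm diameter, 102 mm high; origin under its centre.
- tape_roll: Bystander: roll of tape lying flat, 104 mm diameter, 25 mm high; origin under its centre.
- media_bottle: Bystander: bottle with orange cap, 66 mm diameter, 139 mm high; origin under its centre.
- beaker: Bystander: glass beaker, 60 mm diameter, 74 mm high; origin under its centre.

How it is judged (in metres and radians):
On the way, in this order (a step that is already met when the one before it is completed fails the run):
1. the lever sits fully home on the splined shaft (horizontal distance between bore_foot and shaft_seat below 0.003 m and z of bore_foot in the frame of shaft_seat below 0.003 m and angle between the x axis of bore_foot and the x axis of shaft_seat, either way round below 0.13 rad), for 0.2 s.
2. the shaft is swung to its anticlockwise stop with the lever on it (all of step 1 and value of joint selector above 1.31 rad), for 0.2 s.
At the end, for the whole second after the job is handed in: The lever's hub is on the splines and down on the shoulder (within 3 mm in height and off-centre, lined up with the shaft within 0.13 rad), the shaft is at rest within 0.09 rad of its anticlockwise stop, and the lever has been let go (all of step 2 and velocity of joint selector below 0.05 rad/s); the robot touches nothing.
It fails at once if another thing on the bench is shoved more than 30 mm (distance of any of timer, amber_jar, dropper, tape_roll, media_bottle, beaker from where it was at the start of the episode above 0.03 m).
It fails at once if another thing on the bench is knocked over (angle between any of timer, amber_jar, dropper, tape_roll, media_bottle, beaker's own z axis and vertical above 0.5 rad).
It also fails if it takes over 48 s, if anything falls off the work surface, if the arm or the gripper's body presses on something with over 40 N, if the wrist force passes 120 N, or if a joint passes its speed limit or range.

### The arm

A 6-joint arm with a two-finger parallel gripper is mounted at the origin on a cart in front of the work surface, level with it; the furniture and walls round the work are solid. World frame = base frame: x ahead of the robot, y to its left, z up, the work surface at z = 0. Lengths are in m, angles in degrees, forces in N, time in s.
With the tool pointing down it reaches from about 0.375 to 0.9 m from the base axis. Payload 3.1 kg.
Tool frame: the origin (TCP) lies midway between the tips of the shut fingers; the grasp point (between the pads) lies 19 mm behind it; x points along the fingers, z is the direction in which the jaws open and shut, and the axes are right-handed (so a half turn about x gives the same grasp; the last joint's range is limited). The gripper opens to 87 mm and grips with 3 to 60 N. Pads are 19 mm wide; open, the fingers measure 117 mm over their backs; the gripper's body (75 mm by 190 mm) begins 51 mm behind the grasp point.
Start: joints at [-82.477, 30.224, 82.088, -0, 67.689, -10.227], TCP at [0.191, -0.595, 0.223] pointing down, gripper open.
Joint ranges: [-176.69, 176.69], [-43.24, 126.21], [12.49, 139.97], [-82, 262], [0, 151.66], [-163.58, 163.58]. Speed limits (degrees/s): [159.86, 159.86, 180, 180, 180, 180].

### API

Orientations are given as a 3x3 rotation matrix whose columns are the frame's x, y, z axes.
In Python, from rig import * gives the robot as it stands.
- The arm moves only by the tool play_rows, never from a script. Its argument "rows" is a list that holds one entry, the list of rows, each a list of 7 numbers: the shift along the tool's x, y, z in m, then the turn, a rotation vector about the tool's x, y, z in degrees, then the finger opening in m, from 0 to 0.087. A call has 1 to 12 rows; each row is the pose to reach, as a shift and turn from the pose commanded when the call began, along the tool's axes at that moment; what a row does not reach only later rows make up. A row lasts 1/10 s, in which the tool goes at most 50 mm and 8.59 degrees, less where a joint would pass 70% of its speed; a pose out of reach is approached as far as the arm can. A call with a gripper value outside its range is refused whole. The fingers move at their own pace and stop on an object; the grip force is fixed at half the most. Time passes only in rows, so rows that repeat a pose let the fingers close. It gives the time, the measured TCP pose, the force and the opening at its end, in the units of the state.
- read_state(): the state, without advancing time (a new reading comes with each control period).
- capture(name): name is "scene" or "top" or "wrist"; returns a dict with "pixels" (480x640x3 uint8, red, green, blue), "intrinsics" (3x3 intrinsics, pixels), "rvec" (rotation vector, rad) and "tvec" (3), from world to camera coordinates, as OpenCV has them. Camera axes: x right, y down, z forward; pixel columns grow to the right and rows downward; lengths in m; the calibration is good to about 2 mm. A picture is of the moment at which its call begins. There is no depth.
- hand_in(): hands the job in, once; it reports no verdict.
Trained networks look in the newest picture that a camera, given by its name, has taken for a name from the list of things; names that differ only in an ending like _2 or _b are one class to them, and where a whole thing is asked for, a point or a joint stands for the part that bears it (a point fixed in the world has none). Each returns a list of dicts, best first, with "p" (0 to 1); they miss things now and then, are a little off and sometimes report something else, mostly with a low value. They report only what shows in the picture. A call takes as long as a camera call.
- trace(camera, target): "mask" (480x640 bool, what is visible of it) and "at" ([column, row] in pixels, amid what is visible of it).
The state is a dict: "time_s": time; "joint_positions": joint angles; "qvel": joint speeds; "tau": joint torques, N m; "position": TCP position; "tcp_rot": TCP orientation; "force": force on the tool from outside, world axes, zero at the start; "moment": the same for the moment, N m; "opening": opening from 0.0 (shut) to 1.0 (fully open).
Only numpy, scipy, OpenCV 4.12 (cv2) and the standard library are available. Lean on these libraries where they do the work, as an engineer would, in place of code of your own. Each camera call takes 0.05 s, during which the arm holds its last target.

## Working session

There is one attempt and no reset: what is moved stays moved. The work goes in short steps, Python scripts to look and compute and a tool call to move; the robot and the scene stay as the last step left them, time stands still between calls to the robot, and variables do not carry over. Pictures are saved under pics/ and viewed, and the job is handed in when it is done.

Besides the shell and the picture viewer there is one more tool, called as a command line: name --argument value ..., lists and objects as JSON in quotes. play_rows: Moves the arm, as the interface text tells. Its arguments: {"type":"object","properties":{"rows":{"type":"array"}},"required":["rows"]}

```bash
ls; mkdir -p pics; python3 - <<'E'
from rig import *
import cv2
s=read_state(); print({k:s[k] for k in ("time_s","position","tcp_rot","opening","force")})
for n in ("scene","top","wrist"):
    c=capture(n); cv2.imwrite(f"pics/{n}0.png",c["pixels"][...,::-1])
E
```

```text
pics
{'time_s': 0.0, 'position': array([ 0.1904666 , -0.59447481,  0.2215196 ]), 'tcp_rot': array([[-3.02769836e-04,  9.52392957e-01,  3.04873029e-01],
       [ 2.26308872e-03,  3.04872915e-01, -9.52390353e-01],
       [-9.99997393e-01,  4.01599643e-04, -2.24765608e-03]]), 'opening': 1.000398895110566, 'force': array([-0.69988745, -0.34128124,  0.17066964])}
```

View pics/scene0.png

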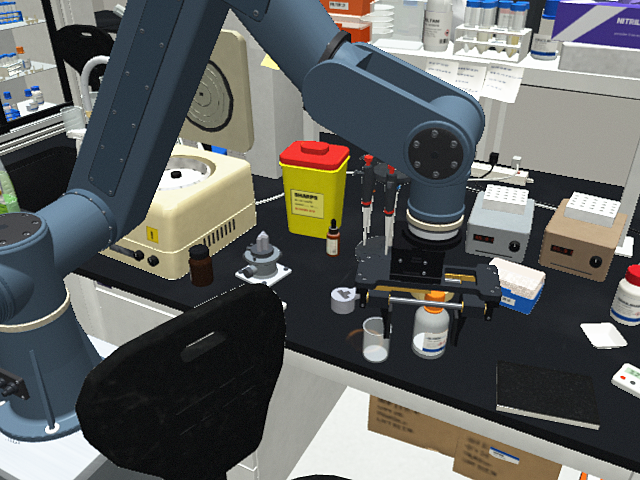

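View pics/top0.png

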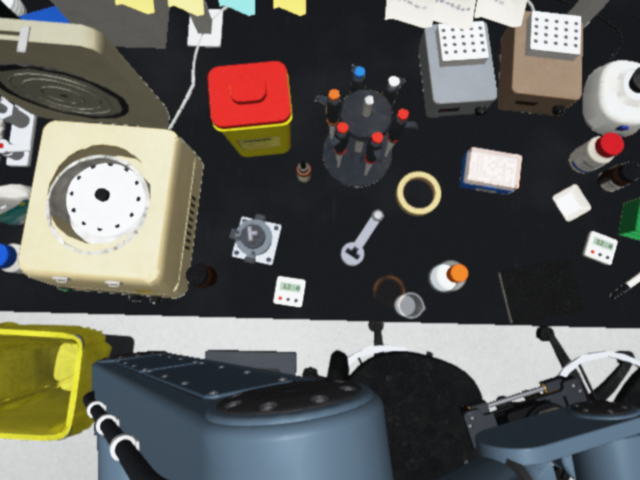

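View pics/wrist0.png

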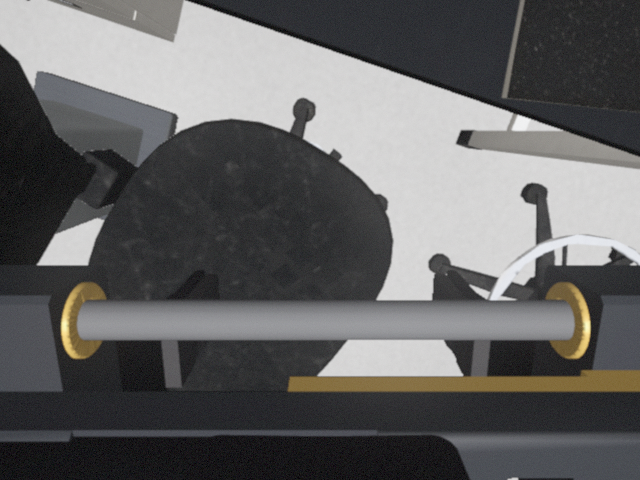

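The top view shows the lever with its hub near (352,251) and knob near (377,215). The valve is near (256,238), with a T-shaped shaft end.

```bash
cat > h.py <<'E'
from rig import *
import numpy as np, cv2
def cam(c):
    R,_=cv2.Rodrigues(np.array(c["rvec"],float)); return np.array(c["intrinsics"],float),R,np.array(c["tvec"],float).ravel()
def back(c,uv,z):
    K,R,t=cam(c); d=R.T@np.linalg.inv(K)@np.array([uv[0],uv[1],1.]); o=-R.T@t
    return o+d*(z-o[2])/d[2]
def proj(c,P):
    return cv2.projectPoints(np.atleast_2d(np.array(P,float)),np.array(c["rvec"],float),np.array(c["tvec"],float),np.array(c["intrinsics"],float),None)[0][:,0]
def crop(c,name,u0,v0,u1,v1,s):
    im=c["pixels"][v0:v1,u0:u1,::-1]; cv2.imwrite("pics/"+name,cv2.resize(im,None,fx=s,fy=s,interpolation=cv2.INTER_CUBIC))
E
python3 - <<'E'
from h import *
c=capture("top"); K,R,t=cam(c); print("cam",-R.T@t, K[0,0]); print(R)
crop(c,"topv.png",220,200,400,290,4)
for n in ["lever_grip","valve","shaft_tip","timer","amber_jar","dropper","tape_roll","media_bottle","beaker"]:
    for r in trace("top",n)[:2]:
        print(n,round(r["p"],2),r["at"],r["mask"].sum(),back(c,r["at"],0.03 if n=="lever_grip" else .1 if n=='shaft_tip' else 0).round(3))
cw=capture("wrist");K,R,t=cam(cw); s=read_state();T=np.array(s["tcp_rot"])
print("wristcam in tool", T.T@(-R.T@t-s["position"]), "axes cam->tool\n",T.T@R.T,K)
E
```

```text
cam [ 0.35112398 -0.27444293  1.0416829 ] 446.7752206451074
[[ 0.02621009 -0.99954564  0.01488426]
 [-0.98662487 -0.02826187 -0.16053856]
 [ 0.16088627 -0.01047745 -0.98691734]]
lever_grip 0.91 [362.6, 243.1] 774 [ 0.497 -0.364  0.03 ]
valve 0.86 [255.8, 241.5] 1859 [ 0.498 -0.116  0.   ]
shaft_tip 0.89 [252.6, 239.4] 506 [ 0.489 -0.124  0.1  ]
shaft_tip 0.33 [447.6, 275.9] 948 [ 0.422 -0.539  0.1  ]
timer 0.93 [288.5, 292.7] 762 [ 0.381 -0.197  0.   ]
amber_jar 0.71 [196.2, 276.7] 629 [0.412 0.018 0.   ]
dropper 0.64 [360.1, 245.0] 724 [ 0.497 -0.361  0.   ]
dropper 0.6 [304.7, 173.3] 256 [ 0.668 -0.225  0.   ]
tape_roll 0.58 [414.2, 208.4] 801 [ 0.589 -0.489  0.   ]
media_bottle 0.9 [449.1, 276.1] 1015 [ 0.43 -0.57  0.  ]
beaker 0.87 [408.6, 307.9] 618 [ 0.354 -0.475  0.   ]
wristcam in tool [-1.60789615e-01  6.63900884e-02 -5.41485709e-05] axes cam->tool
 [[ 7.28999858e-04 -2.43369290e-01  9.69933429e-01]
 [ 3.35078703e-04 -9.69933573e-01 -2.43369578e-01]
 [ 9.99999678e-01  5.02420424e-04 -6.25533571e-04]] [[423.61517078   0.         325.32461613]
 [  0.         423.61517078 235.55972127]
 [  0.           0.           1.        ]]
```

```bash
python3 -c "print(open('pics/topv.png','rb').read(4))"
```

```text
b'\x89PNG'
```

View pics/topv.png

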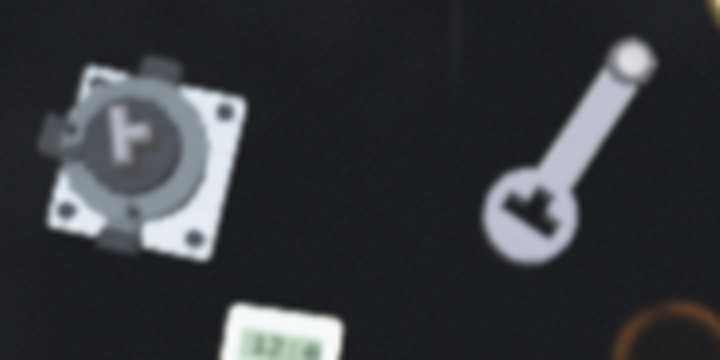

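```bash
cat >> h.py <<'E'
def rel(target, yawz):
    "target TCP, desired azimuth (deg) of tool z, tool straight down -> shift, rotvec in tool axes"
    from scipy.spatial.transform import Rotation as Ro
    s=read_state(); T=np.array(s["tcp_rot"]); a=np.radians(yawz)
    z=np.array([np.cos(a),np.sin(a),0]); x=np.array([0,0,-1.]); y=np.cross(z,x)
    W=np.stack([x,y,z],1)
    return (T.T@(np.array(target)-s["position"])).round(4), np.degrees(Ro.from_matrix(T.T@W).as_rotvec()).round(2)
E
python3 - <<'E'
from h import *
c=capture("top")
f=lambda x,y:(220+x/4-.375,200+y/4-.375)
hub=back(c,f(530,215),.034); kn=back(c,f(632,60),.042)
print(hub,kn,np.linalg.norm(kn[:2]-hub[:2])); az=np.degrees(np.arctan2(*(kn-hub)[1::-1])); print(az)
tip=back(c,f(121,134),.112); sh=back(c,f(131,150),.074); print(tip,sh)
d=back(c,f(150,129),.112)-tip; b=back(c,f(114,108),.112)-back(c,f(126,165),.112); print(np.degrees(np.arctan2(d[1],d[0])),np.degrees(np.arctan2(b[1],b[0]))-90)
g=hub+(kn-hub)/np.linalg.norm((kn-hub)[:2])*.042; print(g, rel([g[0],g[1],.16],az+90))
E
```

```text
[ 0.47254114 -0.3404587   0.034     ] [ 0.56236912 -0.39671631  0.042     ] 0.10599050072820859
-32.058154811416216
[ 0.49997185 -0.11938618  0.112     ] [ 0.49735793 -0.1189802   0.074     ]
-78.37702942712072 -75.24239250469577
[ 0.50813655 -0.36275145  0.0371701 ] (array([ 0.0626,  0.3733, -0.1246]), array([-130.19,   -0.  ,    0.  ]))
```

play_rows --rows '[[[0,0.0373,-0.0125,-8.5,0,0,0.087],[0,0.0747,-0.025,-17,0,0,0.087],[0,0.112,-0.0375,-25.5,0,0,0.087],[0,0.149,-0.05,-34,0,0,0.087],[0.01,0.187,-0.0625,-42.5,0,0,0.087],[0.02,0.224,-0.075,-51,0,0,0.087],[0.03,0.261,-0.087,-59.5,0,0,0.087],[0.04,0.299,-0.1,-68,0,0,0.087],[0.05,0.336,-0.112,-76.5,0,0,0.087],[0.06,0.373,-0.1246,-85,0,0,0.087],[0.0626,0.3733,-0.1246,-93.5,0,0,0.087],[0.0626,0.3733,-0.1246,-102,0,0,0.087]]]'

```text
time_s: 1.95
position: [0.5091, -0.3611, 0.1591]
tcp_rot: [[-0.001, -0.504, 0.864], [0.001, 0.864, 0.504], [-1.0, 0.001, -0.0]]
force: [0.5, -0.1, -0.2]
opening: 1.002
```

```bash
python3 - <<'E'
from h import *
print(rel([.5081,-.3628,.16],57.94), read_state()["joint_positions"])
E
```

```text
(array([-0.0009, -0.001 , -0.0017]), array([-27.66,  -0.  ,  -0.08])) [-4.55894268e+01  3.44265065e+01  8.55725610e+01 -3.51537289e-03
  6.00795362e+01 -7.58651599e+01]
```

play_rows --rows '[[[-0.001,-0.001,-0.0017,-8.5,0,0,0.087],[-0.001,-0.001,-0.0017,-17,0,0,0.087],[-0.001,-0.001,-0.0017,-25.5,0,0,0.087],[-0.001,-0.001,-0.0017,-27.7,0,0,0.087],[-0.001,-0.001,-0.0017,-27.7,0,0,0.087]]]'

```text
time_s: 2.45
position: [0.5072, -0.3645, 0.161]
tcp_rot: [[0.0, -0.843, 0.538], [-0.0, 0.538, 0.843], [-1.0, -0.0, -0.0]]
force: [-0.3, 0.3, -0.3]
opening: 0.999
```

```bash
python3 - <<'E'
from h import *
c=capture("wrist"); cv2.imwrite("pics/w1.png",c["pixels"][...,::-1])
s=read_state(); print(s["position"],s["tcp_rot"])
hub=np.array([.4725,-.3405,.034]); kn=np.array([.5624,-.3967,.042]); print(proj(c,[hub,kn]))
E
```

```text
[ 0.50718255 -0.36449326  0.16098563] [[ 1.06456808e-04 -8.42404087e-01  5.38846307e-01]
 [-5.46490473e-05  5.38846304e-01  8.42404094e-01]
 [-9.99999993e-01 -1.19127088e-04  1.13272767e-05]]
[[327.06581411 165.98578733]
 [328.33781262 316.67839069]]
```

View pics/w1.png

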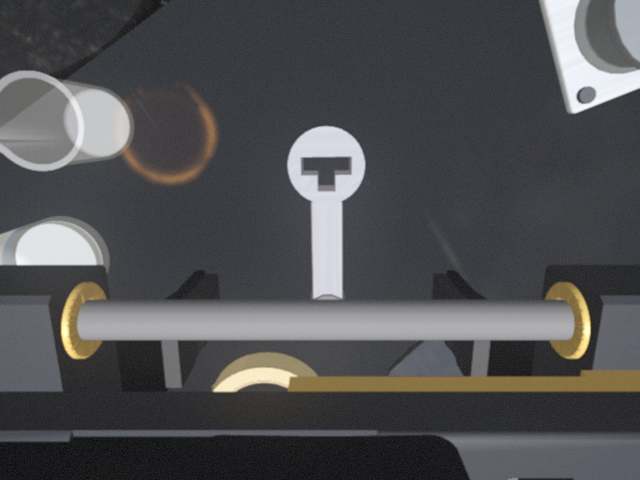

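The wrist image shows the hub at (326,165) with its arm vertical, and both are centred between the fingers. This agrees with the projected position of about (327,166). I'll go down and grip.

play_rows --rows '[[[0.04,0,0.001,0,0,0,0.087],[0.08,0,0.001,0,0,0,0.087],[0.12,0,0.001,0,0,0,0.087],[0.14,0,0.001,0,0,0,0.087],[0.15,0,0.001,0,0,0,0.087],[0.154,0,0.001,0,0,0,0.087],[0.154,0,0.001,0,0,0,0.087],[0.154,0,0.001,0,0,0,0.087]]]'

```text
time_s: 3.3
position: [0.5085, -0.3644, 0.0084]
tcp_rot: [[0.002, -0.843, 0.538], [-0.002, 0.538, 0.843], [-1.0, -0.003, -0.001]]
force: [0.3, 0.4, 0.6]
opening: 1.001
```

play_rows --rows '[[[0,0,0,0,0,0,0.04],[0,0,0,0,0,0,0.01],[0,0,0,0,0,0,0.005],[0,0,0,0,0,0,0.005],[0,0,0,0,0,0,0.005],[0,0,0,0,0,0,0.005],[0,0,0,0,0,0,0.005],[0,0,0,0,0,0,0.005]]]'

```text
time_s: 4.1
position: [0.5076, -0.3636, 0.0069]
tcp_rot: [[-0.0, -0.843, 0.538], [0.0, 0.538, 0.843], [-1.0, 0.0, 0.0]]
force: [0.4, 0.6, 0.5]
opening: 0.356
```

```bash
python3 - <<'E'
from h import *
c=capture("wrist"); cv2.imwrite("pics/w2.png",c["pixels"][...,::-1])
E
```

```text
(no output)
```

View pics/w2.png

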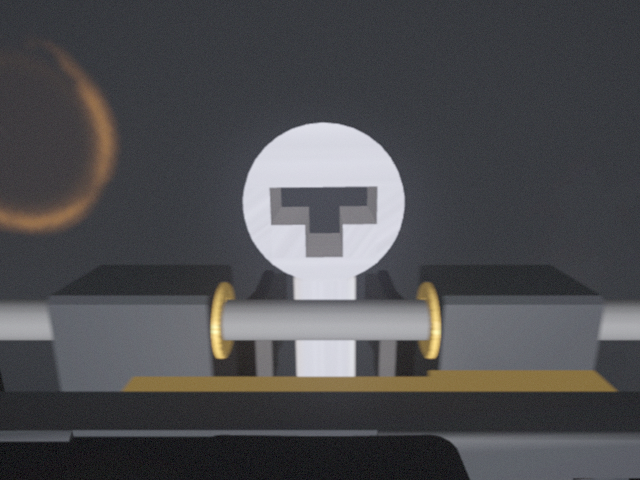

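The hub is centred at (324,201) and the jaws are still closing.

play_rows --rows '[[[0,0,0,0,0,0,0.0],[0,0,0,0,0,0,0.0],[0,0,0,0,0,0,0.0],[0,0,0,0,0,0,0.0],[0,0,0,0,0,0,0.0]]]'

```text
time_s: 4.65
position: [0.5077, -0.3637, 0.0069]
tcp_rot: [[0.0, -0.843, 0.538], [-0.0, 0.538, 0.843], [-1.0, -0.0, -0.0]]
force: [-0.4, -0.6, -0.3]
opening: 0.249
```

```bash
python3 - <<'E'
from h import *
c=capture("wrist"); cv2.imwrite("pics/w3.png",c["pixels"][...,::-1])
s=read_state(); g=s["position"]; T=s["tcp_rot"]
print(g,s["force"])
# hub centre in wrist picture by ellipse of the bright blob at z=.034
hsv=cv2.cvtColor(c["pixels"],cv2.COLOR_RGB2HSV); print(back(c,(324,201),.034))
E
```

```text
[ 0.50764551 -0.3635999   0.0068834 ] [-0.23596596 -0.68658996  0.03934431]
[ 0.47070671 -0.34013173  0.034     ]
```

View pics/w3.png

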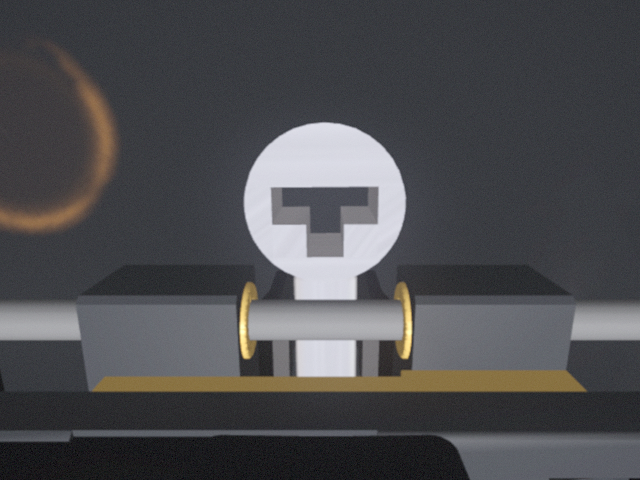

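play_rows --rows '[[[-0.02,0,0,0,0,0,0.0],[-0.05,0,0,0,0,0,0.0],[-0.09,0,0,0,0,0,0.0],[-0.13,0,0,0,0,0,0.0],[-0.165,0,0,0,0,0,0.0],[-0.165,0,0,0,0,0,0.0],[-0.165,0,0,0,0,0,0.0]]]'

```text
time_s: 5.4
position: [0.5075, -0.3633, 0.1719]
tcp_rot: [[0.0, -0.843, 0.538], [-0.0, 0.538, 0.843], [-1.0, -0.0, 0.0]]
force: [-0.6, -0.1, -4.1]
opening: 0.249
```

```bash
python3 - <<'E'
from h import *
c=capture("wrist"); cv2.imwrite("pics/w4.png",c["pixels"][...,::-1])
s=read_state(); print(s["position"],s["force"],s["moment"],s["opening"],rel([.528,-.239,.172],13.5))
E
```

```text
[ 0.50665515 -0.36246375  0.17042518] [ 0.45786475 -0.76547543 -2.34547352] [ 0.07130612 -0.18646027 -0.00631767] 0.24723202148783024 (array([-0.0013,  0.0484,  0.1156]), array([ 4.395e+01, -2.000e-02, -1.900e-01]))
```

View pics/w4.png

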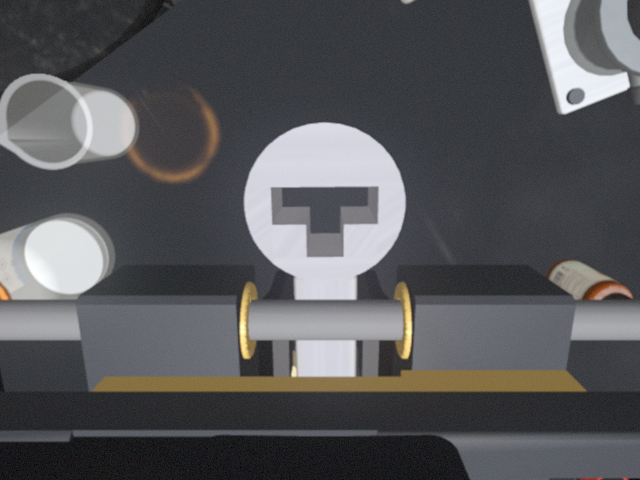

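The lever is held without slip: the hub is still at (325,201). Next is the viewing hover beside the valve.

play_rows --rows '[[[0,0.008,0.02,7.5,0,0,0.0],[0,0.016,0.039,15,0,0,0.0],[0,0.024,0.058,22,0,0,0.0],[0,0.032,0.077,29,0,0,0.0],[0,0.04,0.097,36.5,0,0,0.0],[0,0.0484,0.1156,44,0,0,0.0],[0,0.0484,0.1156,44,0,0,0.0],[0,0.0484,0.1156,44,0,0,0.0],[0,0.0484,0.1156,44,0,0,0.0]]]'

```text
time_s: 6.35
position: [0.5285, -0.2406, 0.1707]
tcp_rot: [[-0.002, -0.233, 0.972], [0.001, 0.972, 0.233], [-1.0, 0.001, -0.002]]
force: [-0.2, -0.7, -1.7]
opening: 0.253
```

```bash
python3 - <<'E'
from h import *
c=capture("wrist"); cv2.imwrite("pics/w5.png",c["pixels"][...,::-1]); crop(c,"w5c.png",220,0,440,165,3.5)
s=read_state(); print(s["position"],s["tcp_rot"],s["opening"])
print(proj(c,[[.5,-.1194,.112],[.4974,-.119,.074]]))
np.save("c5.npy",c,allow_pickle=True)
E
```

```text
[ 0.52868887 -0.24083666  0.17101419] [[-1.20902353e-03 -2.32707923e-01  9.72545917e-01]
 [ 4.07724345e-04  9.72546432e-01  2.32708553e-01]
 [-9.99999186e-01  6.77880764e-04 -1.08095084e-03]] 0.247870795358335
[[326.0311674    1.70917934]
 [321.6793558   19.85592919]]
```

View pics/w5.png

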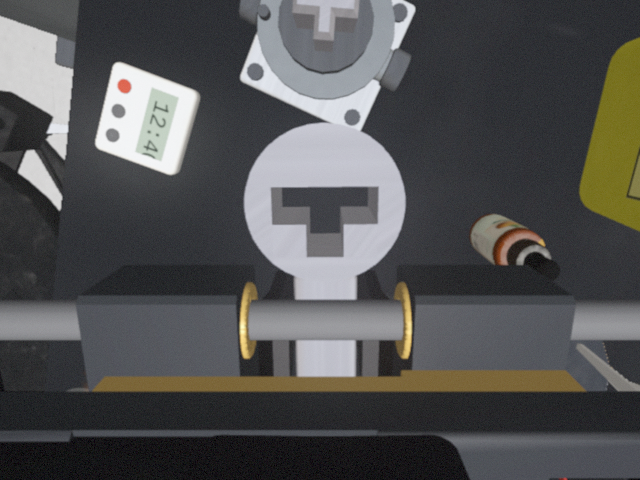

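View pics/w5c.png

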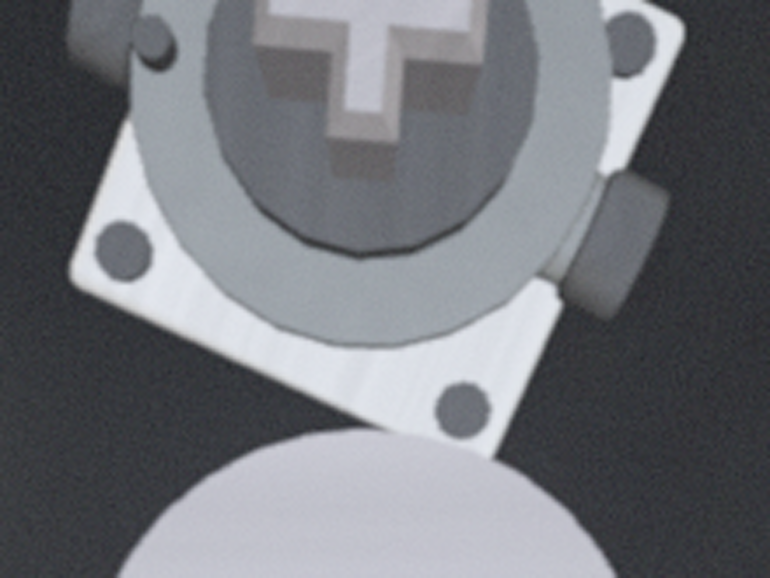

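The shaft T is cut off at the top of the image, with its stem foot near (324,40). I'll back off 40 mm.

play_rows --rows '[[[0,-0.02,0,0,0,0,0.0],[0,-0.04,0,0,0,0,0.0],[0,-0.04,0,0,0,0,0.0],[0,-0.04,0,0,0,0,0.0],[0,-0.04,0,0,0,0,0.0]]]'

```text
time_s: 6.9
position: [0.5376, -0.2784, 0.1715]
tcp_rot: [[-0.001, -0.232, 0.973], [0.001, 0.973, 0.232], [-1.0, 0.002, -0.001]]
force: [0.1, 0.1, -3.5]
opening: 0.248
```

```bash
python3 - <<'E'
from h import *
c=capture("wrist"); crop(c,"w6c.png",270,0,390,130,6); cv2.imwrite("pics/w6.png",c["pixels"][...,::-1])
s=read_state(); print(s["position"],s["tcp_rot"],s["opening"])
print(proj(c,[[.5,-.1194,.112],[.4974,-.119,.074]]))
np.save("c6.npy",c,allow_pickle=True)
E
```

```text
[ 0.53771804 -0.27825675  0.17162557] [[-1.12808834e-03 -2.32699309e-01  9.72548075e-01]
 [ 1.17024497e-03  9.72547721e-01  2.32700582e-01]
 [-9.99998679e-01  1.40062631e-03 -8.24804552e-04]] 0.24857423039037246
[[325.76994016 -93.17160564]
 [321.25274554 -58.99251901]]
```

View pics/w6c.png

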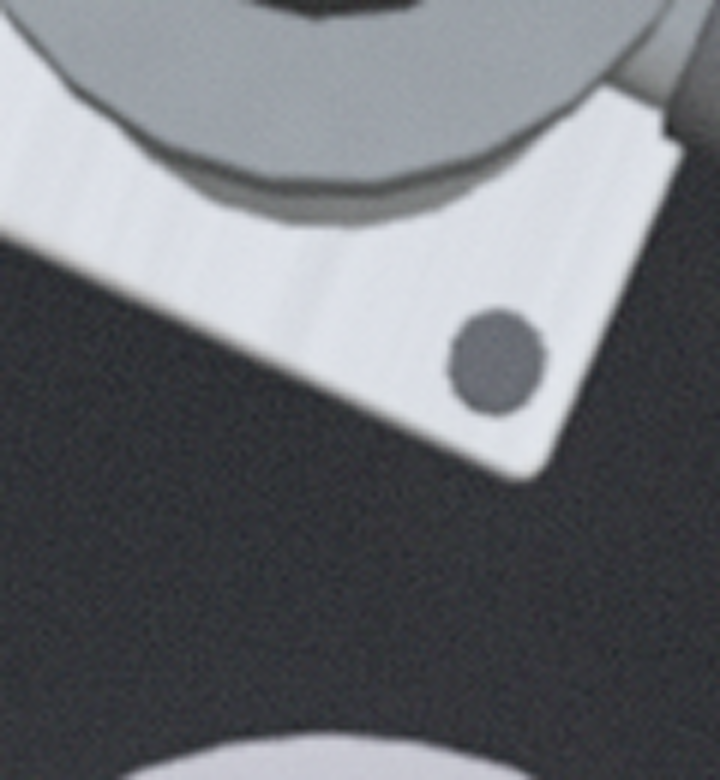

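```bash
python3 - <<'E'
from h import *
c=np.load("c6.npy",allow_pickle=True).item(); s=read_state();T=s["tcp_rot"]
for dx,dy in [(-.08,.04),(-.12,.04),(-.08,.05),(-.1,.055)]:
    d=T@np.array([dx,dy,0]); print(dx,dy,proj(c,[np.array([.5,-.1194,.112])-d]))
E
```

```text
-0.08 0.04 [[325.69903036  39.8035928 ]]
-0.12 0.04 [[325.68283946  50.8425654 ]]
-0.08 0.05 [[325.6961269   56.16488262]]
-0.1 0.055 [[325.6864537   68.47241321]]
```

play_rows --rows '[[[-0.03,0.01,0,0,0,0,0.0],[-0.06,0.03,0,0,0,0,0.0],[-0.08,0.05,0,0,0,0,0.0],[-0.08,0.05,0,0,0,0,0.0],[-0.08,0.05,0,0,0,0,0.0],[-0.08,0.05,0,0,0,0,0.0]]]'

```text
time_s: 7.55
position: [0.5263, -0.2304, 0.2509]
tcp_rot: [[-0.002, -0.233, 0.973], [0.001, 0.973, 0.233], [-1.0, 0.001, -0.001]]
force: [-0.7, -0.8, -3.6]
opening: 0.25
```

```bash
python3 - <<'E'
from h import *
c=capture("wrist"); crop(c,"w7c.png",270,10,390,110,6); cv2.imwrite("pics/w7.png",c["pixels"][...,::-1])
s=read_state(); print(s["position"],s["tcp_rot"],s["opening"])
print(proj(c,[[.5,-.1194,.112],[.4974,-.119,.074]]))
np.save("c7.npy",c,allow_pickle=True)
for r in trace("wrist","shaft_tip")[:2]: print(r["p"],r["at"],r["mask"].sum())
E
```

```text
[ 0.52624157 -0.23054958  0.25063685] [[-1.91707251e-03 -2.32372726e-01  9.72624923e-01]
 [ 9.54124769e-04  9.72625843e-01  2.32374826e-01]
 [-9.99997707e-01  1.37348492e-03 -1.64288169e-03]] 0.2502816460082603
[[325.66870685  54.9318301 ]
 [322.45243213  62.28066464]]
0.78 [325.8, 60.0] 4370
0.31 [325.2, 234.1] 21034
```

View pics/w7c.png

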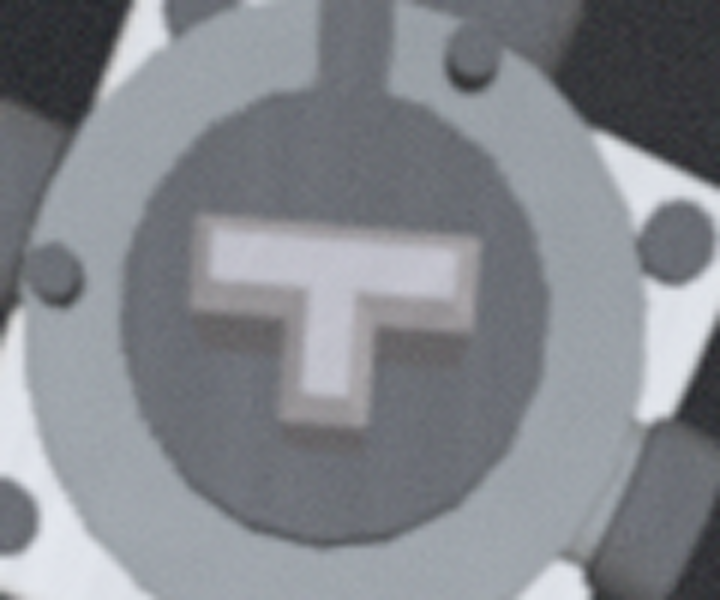

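```bash
python3 - <<'E'
from h import *
c=np.load("c7.npy",allow_pickle=True).item(); s=read_state();T=s["tcp_rot"]
f=lambda p:(270+(p[0]+.5)/6-.5,10+(p[1]+.5)/6-.5)
top=[(208,229),(464,247),(458,295),(207,280)]
P=[back(c,f(p),.112) for p in top]; tip=np.mean(P,0); print(np.round(P,4),tip, np.linalg.norm(P[0]-P[1]),np.linalg.norm(P[0]-P[3]))
for a,b in [(0,1),(3,2)]:
    d=P[b]-P[a]; print(np.degrees(np.arctan2(d[1],d[0])))
L=[(192,213),(480,237)]; Q=[back(c,f(p),.106) for p in L]; d=Q[1]-Q[0]; print(np.linalg.norm(d),np.degrees(np.arctan2(d[1],d[0])))
a=back(c,f((301,295)),.112);b=back(c,f((301,393)),.112); print("stem L",np.degrees(np.arctan2(*(b-a)[1::-1])))
a=back(c,f((355,300)),.112);b=back(c,f((349,396)),.112); print("stem R",np.degrees(np.arctan2(*(b-a)[1::-1])))
# shoulder circle at .074: left 122, right 548 ; top~88 bottom~545
S=np.mean([back(c,f(p),.074) for p in [(122,305),(548,305)]],0);S2=np.mean([back(c,f(p),.074) for p in [(335,85),(335,546)]],0);print(S,S2)
# bore now
for z in (.2777,):
    hub=back(c,(325,201),z); print("hubtop",hub, T.T@(hub-s["position"]))
E
```

```text
[[ 0.4853 -0.1184  0.112 ]
 [ 0.513  -0.1137  0.112 ]
 [ 0.5136 -0.1186  0.112 ]
 [ 0.4863 -0.1235  0.112 ]] [ 0.49954541 -0.1185327   0.112     ] 0.028103699129088024 0.005207577186476801
9.723603887932015
10.270790533541938
0.032240210409753486 9.038827342560158
stem L -76.70470318310946
stem R -80.23978297372604
[ 0.49924351 -0.11722318  0.074     ] [ 0.49965922 -0.11894185  0.074     ]
hubtop [ 0.51629641 -0.18757303  0.2777    ] [-0.02704218  0.04428771  0.00023382]
```

```bash
python3 - <<'E'
from h import *
c=np.load("c7.npy",allow_pickle=True).item(); s=read_state();T=s["tcp_rot"]
crop(c,"w7h.png",240,115,410,290,4.5)
for v,off in [(187,-6.25),(223,6.25),(257,17.25),(123,-26)]:
    p=T.T@(back(c,(325,v),.2777)-s["position"]); print(v, p[1]*1e3, p[1]*1e3+off)
p=[T.T@(back(c,(u,201),.2777)-s["position"]) for u in (244.5,405.5,272,378)]; print([q[2] for q in p])
E
```

```text
187 48.77093567017432 42.52093567017432
223 37.09474897783345 43.34474897783345
257 25.608012374206837 42.85801237420684
123 68.384880096407 42.384880096407
[np.float64(-0.025504126555396373), np.float64(0.02595449908724078), np.float64(-0.016709716852586647), np.float64(0.017169873023697817)]
```

View pics/w7h.png

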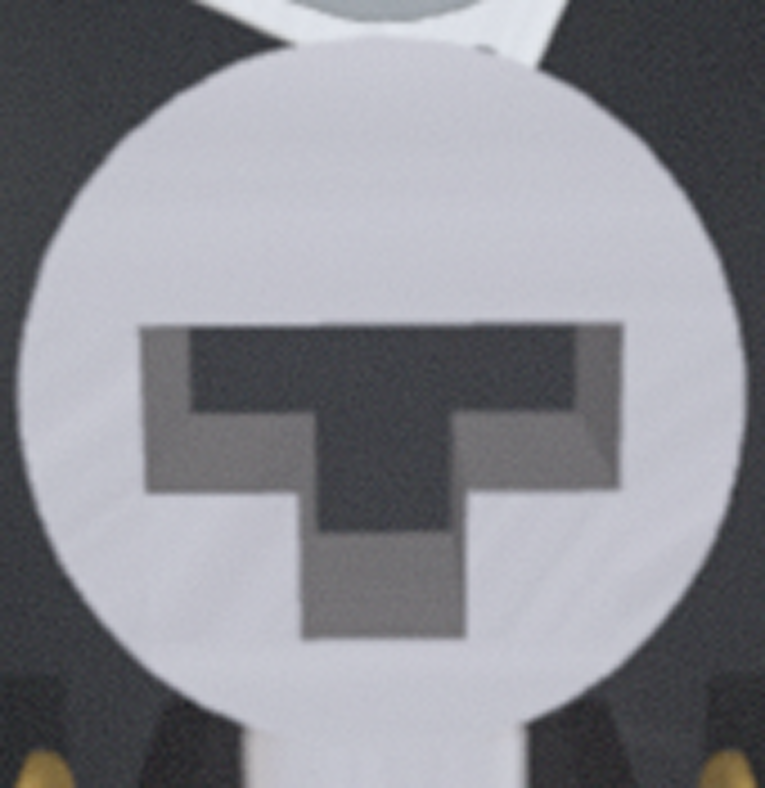

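The shaft T measures 28 by 5 mm on its top face, as the sizes given require. Its axis is at (0.4995,-0.1187) with x azimuth about -80.2°, and the bore lies 42.8 mm from the TCP. I'll move above the shaft.

```bash
python3 - <<'E'
from h import *
print(rel([.5068,-.1609,.131],9.8))
E
```

```text
(array([ 0.1197,  0.0722, -0.0026]), array([ 3.62, -0.1 , -0.08]))
```

play_rows --rows '[[[0.03,0.03,-0.001,1.8,0,0,0.0],[0.06,0.05,-0.0026,3.6,0,0,0.0],[0.09,0.072,-0.0026,3.6,0,0,0.0],[0.11,0.0722,-0.0026,3.6,0,0,0.0],[0.1195,0.0722,-0.0026,3.6,0,0,0.0],[0.1195,0.0722,-0.0026,3.6,0,0,0.0],[0.1195,0.0722,-0.0026,3.6,0,0,0.0],[0.1195,0.0722,-0.0026,3.6,0,0,0.0]]]'

```text
time_s: 8.45
position: [0.5085, -0.1619, 0.1335]
tcp_rot: [[0.002, -0.17, 0.985], [-0.001, 0.985, 0.17], [-1.0, -0.002, 0.002]]
force: [0.9, 0.2, -2.9]
opening: 0.248
```

```bash
python3 - <<'E'
from h import *
c=capture("wrist"); crop(c,"w8h.png",240,115,410,290,4.5)
s=read_state(); print(s["position"],s["force"],s["opening"], rel([.5068,-.1609,.129],9.8))
# expected pixels of the top-face outline with measured pose
a=np.radians(-80.2); X=np.array([np.cos(a),np.sin(a),0]);Y=np.array([-X[1],X[0],0]);t=np.array([.4995,-.1187,.112])
pts=[t+x*X+y*Y for x,y in [(-.0025,-.0135),(-.0025,.0135),(.0025,.0135),(.0135,.0025),(.0135,-.0025),(.0025,-.0135)]]
print(((proj(c,pts)-[240,115])*4.5).round())
E
```

```text
[ 0.50841521 -0.16174748  0.13356013] [-0.30538904 -0.25393822 -3.65005651] 0.25015016680099045 (array([ 0.0046,  0.0011, -0.0015]), array([0.01, 0.12, 0.1 ]))
[[222. 277.]
 [506. 277.]
 [505. 329.]
 [390. 442.]
 [339. 442.]
 [223. 329.]]
```

View pics/w8h.png

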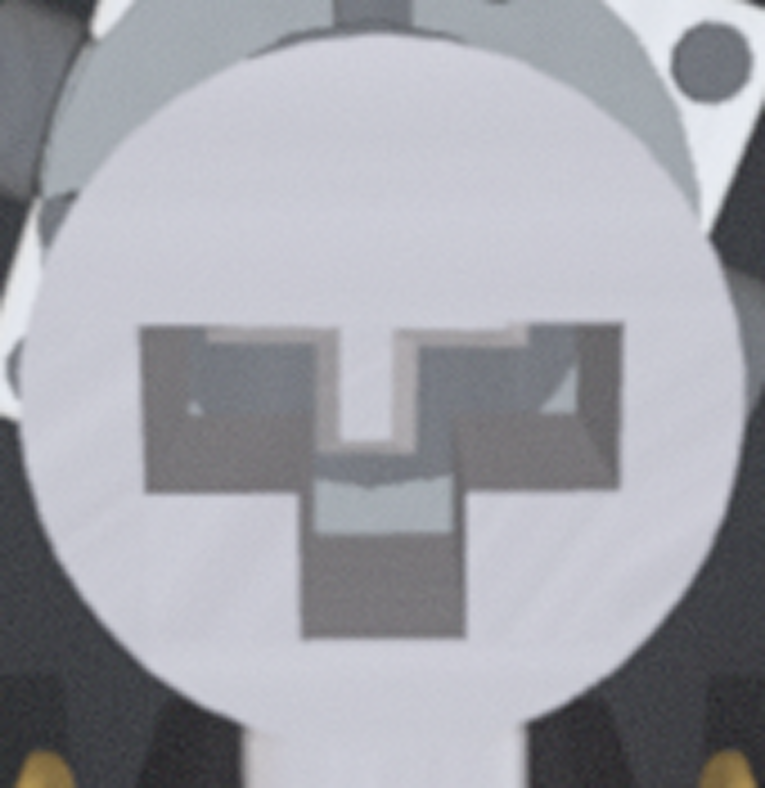

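```bash
python3 - <<'E'
from h import *
c=capture("wrist"); s=read_state();T=s["tcp_rot"]; p=s["position"]; print(p)
f=lambda u,v:(240+(u+.5)/4.5-.5,115+(v+.5)/4.5-.5)
zb=p[2]-.0069
L=lambda u,v,z:(T.T@(back(c,f(u,v),z)-p)*1e3).round(2)
print("bore bottom: stem end",L(384,533,zb)[1]+17.25,"bar low",L(384,412,zb)[1]+6.25,"z",(L(190,380,zb)[2]+L(578,380,zb)[2])/2,(L(317,480,zb)[2]+L(451,480,zb)[2])/2)
print("bore top y", L(384,325,zb+.034)[1]-6.25,L(384,637,zb+.034)[1]+17.25)
print("shaft: stem end",L(365,453,.106)[1]+16,"top",L(365,442,.112)[1]+13.5,"z",(L(206,335,.106)[2]+L(528,335,.106)[2])/2,(L(339,420,.112)[2]+L(394,420,.112)[2])/2)
E
```

```text
[ 0.5082049  -0.16157074  0.13349076]
bore bottom: stem end 42.31 bar low 42.41 z 0.3200000000000003 0.31499999999999995
bore top y 42.14 42.760000000000005
shaft: stem end 44.32 top 44.11 z -1.3899999999999997 -1.3949999999999998
```

The shaft T (stem end at crop row 453) shows through the bore, 1.7 mm left and about 1.8 mm forward of centre. I'll correct that and lower.

play_rows --rows '[[[0,0.0017,-0.0017,0,0,0,0.0],[0,0.0017,-0.0017,0,0,0,0.0],[0.005,0.0017,-0.0017,0,0,0,0.0],[0.01,0.0017,-0.0017,0,0,0,0.0],[0.014,0.0017,-0.0017,0,0,0,0.0],[0.018,0.0017,-0.0017,0,0,0,0.0],[0.018,0.0017,-0.0017,0,0,0,0.0]]]'

```text
time_s: 9.25
position: [0.5051, -0.1592, 0.1136]
tcp_rot: [[-0.001, -0.171, 0.985], [0.001, 0.985, 0.171], [-1.0, 0.001, -0.001]]
force: [-0.5, 0.5, -1.9]
opening: 0.251
```

```bash
python3 - <<'E'
from h import *
c=capture("wrist"); crop(c,"w9h.png",240,115,410,290,4.5)
s=read_state(); print(s["position"],s["force"],s["moment"],s["opening"])
E
```

```text
[ 0.50527991 -0.15930723  0.11396281] [ 0.17948698  0.06499065 -3.6851001 ] [-0.07593056 -0.14416242 -0.00414213] 0.24885663150319648
```

View pics/w9h.png

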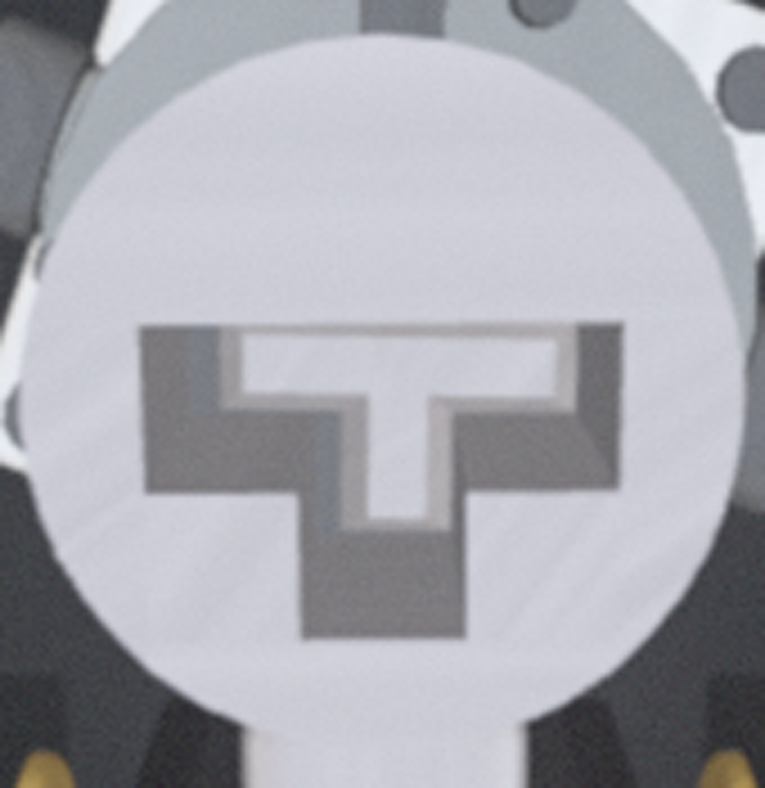

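The T is inside the bore but offset: the gap is 30 px on the left, 0 on the right and about 0 at the stem end. I'll shift +z 1.3 mm and -y 1.1 mm.

play_rows --rows '[[[0,-0.0005,0.0006,0,0,0,0.0],[0,-0.0011,0.0013,0,0,0,0.0],[0,-0.0011,0.0013,0,0,0,0.0],[0,-0.0011,0.0013,0,0,0,0.0]]]'

```text
time_s: 9.7
position: [0.5071, -0.1603, 0.1146]
tcp_rot: [[0.0, -0.171, 0.985], [-0.0, 0.985, 0.171], [-1.0, -0.0, 0.0]]
force: [0.1, -0.0, -3.2]
opening: 0.251
```

```bash
python3 - <<'E'
from h import *
c=capture("wrist"); crop(c,"w10h.png",240,115,410,290,4.5)
s=read_state(); print(s["position"],s["force"],s["moment"],s["opening"])
E
```

```text
[ 0.50697548 -0.16029111  0.11457032] [-0.41703556 -0.46967094 -2.93169553] [-0.09830839 -0.12947552  0.04576958] 0.2524102120675898
```

View pics/w10h.png

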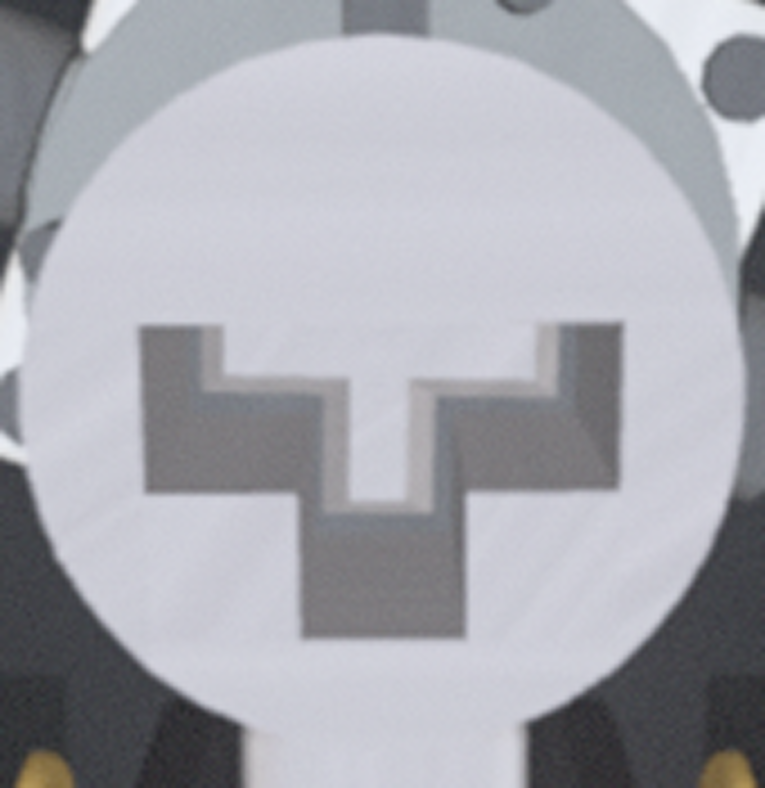

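Now it is nearly centred, with gaps of 12 px left, 20 px right and 18 px at the foot. I'll lower 22 mm with a small trim.

play_rows --rows '[[[0.003,0.0003,-0.0003,0,0,0,0.0],[0.006,0.0003,-0.0003,0,0,0,0.0],[0.01,0.0003,-0.0003,0,0,0,0.0],[0.014,0.0003,-0.0003,0,0,0,0.0],[0.018,0.0003,-0.0003,0,0,0,0.0],[0.022,0.0003,-0.0003,0,0,0,0.0],[0.022,0.0003,-0.0003,0,0,0,0.0]]]'

```text
time_s: 10.45
position: [0.5062, -0.1598, 0.0917]
tcp_rot: [[-0.001, -0.171, 0.985], [0.001, 0.985, 0.171], [-1.0, 0.001, -0.001]]
force: [0.0, -0.4, -2.3]
opening: 0.248
```

```bash
python3 - <<'E'
from h import *
c=capture("wrist"); crop(c,"w11h.png",240,115,410,290,4.5)
s=read_state(); print(s["position"],s["force"],s["moment"],s["opening"])
E
```

```text
[ 0.50630465 -0.15988924  0.09201078] [-0.0185995  -0.41018022 -2.44070553] [-0.04443713 -0.11233789 -0.01066634] 0.25033070241266486
```

View pics/w11h.png

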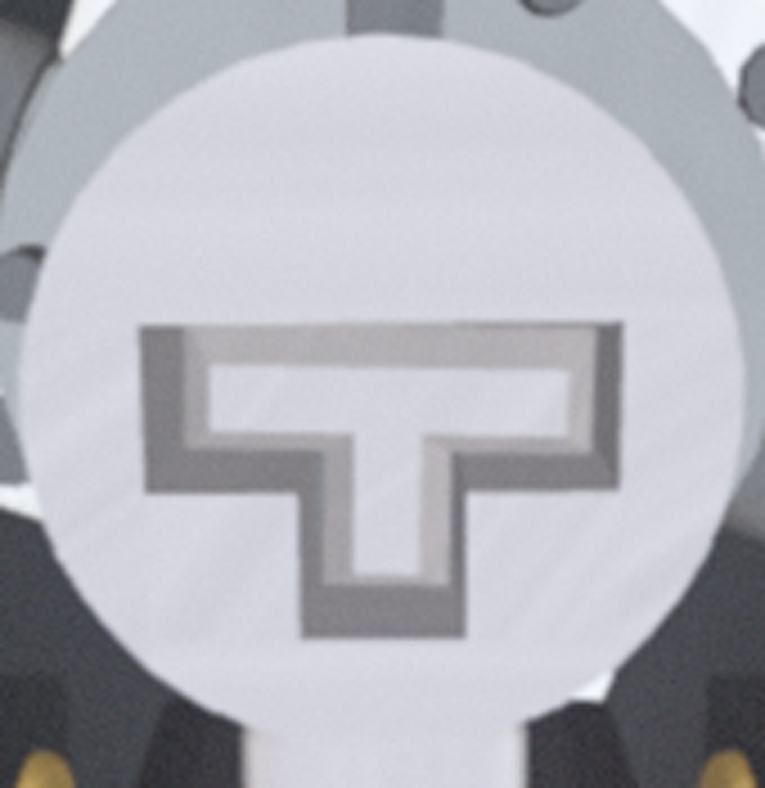

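It is sliding freely, with the T well inside and no side force. About 11 mm remains.

play_rows --rows '[[[0.003,0,0,0,0,0,0.0],[0.006,0,0,0,0,0,0.0],[0.009,0,0,0,0,0,0.0],[0.0105,0,0,0,0,0,0.0],[0.0115,0,0,0,0,0,0.0],[0.0115,0,0,0,0,0,0.0]]]'

```text
time_s: 11.1
position: [0.5065, -0.1599, 0.0809]
tcp_rot: [[-0.0, -0.171, 0.985], [0.0, 0.985, 0.171], [-1.0, 0.0, -0.0]]
force: [-0.5, 0.5, -2.4]
opening: 0.25
```

Not yet in contact: the force is still just the weight. I'll push further in 1 mm steps.

play_rows --rows '[[[0.0008,0,0,0,0,0,0.0],[0.0016,0,0,0,0,0,0.0],[0.002,0,0,0,0,0,0.0],[0.002,0,0,0,0,0,0.0]]]'

```text
time_s: 11.5
position: [0.5066, -0.1601, 0.0805]
tcp_rot: [[0.0, -0.171, 0.985], [-0.001, 0.985, 0.171], [-1.0, -0.001, 0.0]]
force: [-3.1, 0.1, 9.8]
opening: 0.246
```

```bash
python3 - <<'E'
from h import *
c=capture("wrist"); cv2.imwrite("pics/w12.png",c["pixels"][...,::-1])
s=read_state(); print(s["position"],s["force"],s["moment"],s["opening"])
E
```

```text
[ 0.50659072 -0.16018788  0.08050837] [-3.00342949  0.28553478  8.87165843] [0.19450873 0.43635214 0.04099849] 0.24909304803442794
```

View pics/w12.png

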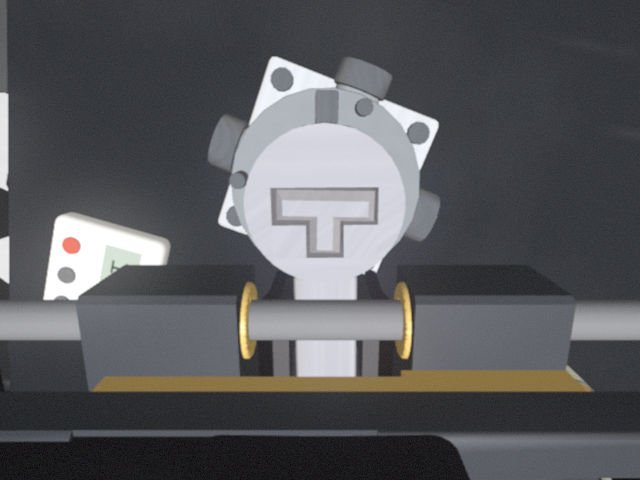

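The hub is in contact with the shoulder at TCP z 0.0805 (expected 0.081), with about 9 N down. The tab is at (326,105) and the stop pins are at (364,107) and (238,180). I'll work out the remaining angle.

```bash
python3 - <<'E'
from h import *
c=capture("wrist"); s=read_state()
ax=s["position"]+s["tcp_rot"]@np.array([0,.0428,0]); print("axis",ax)
for n,p in [("tab",(326.5,105)),("cwpin",(364,107)),("ccwpin",(238,180))]:
    q=back(c,p,.074)-ax; print(n,np.degrees(np.arctan2(q[1],q[0])),np.hypot(*q[:2]))
r=42.8
for th in [8,16,24,32,40,48,56]: t=np.radians(th); print(th,round(r*(1-np.cos(t)),1),round(r*np.sin(t),1))
E
```

```text
axis [ 0.4992554  -0.11801903  0.08048645]
tab 98.52866207968172 0.032379787505336745
cwpin 74.59311891094933 0.03500109242796757
ccwpin -176.94453343629615 0.034339502126091104
8 0.4 6.0
16 1.7 11.8
24 3.7 17.4
32 6.5 22.7
40 10.0 27.5
48 14.2 31.8
56 18.9 35.5
```

About 70° remains. First a 56° swing on the arc.

play_rows --rows '[[[-0.0003,0.0001,0.003,-4,0,0,0.0],[-0.0003,0.0004,0.006,-8,0,0,0.0],[-0.0003,0.0017,0.0118,-16,0,0,0.0],[-0.0003,0.0037,0.0174,-24,0,0,0.0],[-0.0003,0.0065,0.0227,-32,0,0,0.0],[-0.0003,0.01,0.0275,-40,0,0,0.0],[-0.0003,0.0142,0.0318,-48,0,0,0.0],[-0.0003,0.0189,0.0355,-56,0,0,0.0],[-0.0003,0.0189,0.0355,-56,0,0,0.0],[-0.0003,0.0189,0.0355,-56,0,0,0.0]]]'

```text
time_s: 12.6
position: [0.5381, -0.1357, 0.0806]
tcp_rot: [[-0.0, -0.913, 0.408], [-0.001, 0.408, 0.913], [-1.0, -0.0, -0.001]]
force: [-2.9, -0.4, 6.3]
opening: 0.251
```

```bash
cat > chk.py <<'E'
import sys
from h import *
c=capture("wrist"); cv2.imwrite("pics/"+sys.argv[1],c["pixels"][...,::-1])
s=read_state();T=s["tcp_rot"]; print(s["position"],s["force"],s["moment"],s["opening"],"yawz",np.degrees(np.arctan2(T[1,2],T[0,2])), s["joint_positions"])
print("axis",s["position"]+T@np.array([0,.0428,0]))
E
python3 chk.py w13.png
```

```text
[ 0.53807131 -0.13570336  0.08056122] [-3.03035897 -0.96943152  6.91700414] [-0.03136499  0.46771936  0.06238007] 0.250865572437752 yawz 65.91032780591492 [-2.56616019e+01  3.66817085e+01  9.89309819e+01 -8.15495497e-02
  4.43766831e+01 -9.15136514e+01]
axis [ 0.49899885 -0.11823387  0.08055444]
```

View pics/w13.png

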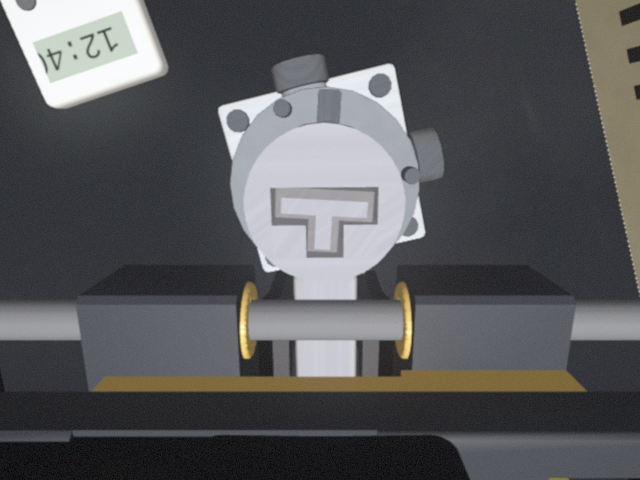

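The tab at (328,105) is approaching the anticlockwise pin at (284,107), and the shaft lags the lever by a few degrees because of the play. I'll continue 14°.

play_rows --rows '[[[0,0.0001,0.003,-4,0,0,0.0],[0,0.0004,0.006,-8,0,0,0.0],[0,0.0008,0.0082,-11,0,0,0.0],[0,0.0013,0.0104,-14,0,0,0.0],[0,0.0013,0.0104,-14,0,0,0.0],[0,0.0013,0.0104,-14,0,0,0.0]]]'

```text
time_s: 13.25
position: [0.541, -0.1258, 0.0805]
tcp_rot: [[-0.0, -0.985, 0.175], [-0.001, 0.175, 0.985], [-1.0, 0.0, -0.001]]
force: [-2.1, -1.7, 7.1]
opening: 0.254
```

```bash
python3 chk.py w14.png
```

```text
[ 0.54106566 -0.12581401  0.08056235] [-4.3912837  -1.35902954  6.90958016] [-0.10232334  0.5324922   0.02604946] 0.24718176269764822 yawz 79.91197681835085 [-2.45783466e+01  3.67127148e+01  9.88431032e+01 -9.78243768e-02
  4.44348569e+01 -1.04420473e+02]
axis [ 0.49892736 -0.11831712  0.08056837]
```

View pics/w14.png

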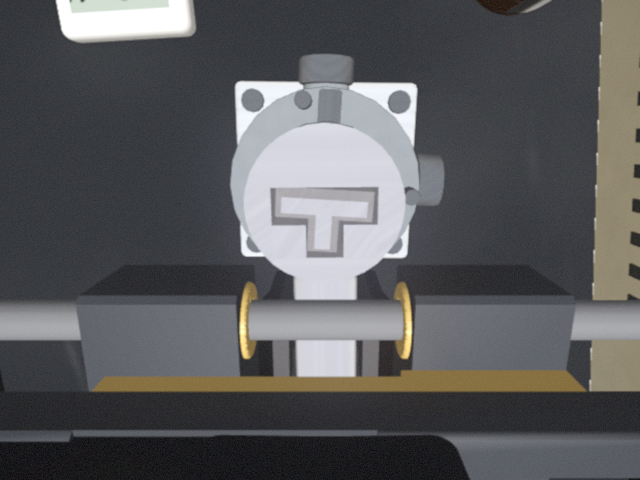

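The tab's left edge (319) is about 7 px from the pin (312), roughly 4-5° away.

play_rows --rows '[[[0,0.0,0.0015,-2,0,0,0.0],[0,0.0001,0.003,-4,0,0,0.0],[0,0.0001,0.0037,-5,0,0,0.0],[0,0.0001,0.0037,-5,0,0,0.0],[0,0.0001,0.0037,-5,0,0,0.0]]]'

```text
time_s: 13.8
position: [0.5414, -0.1227, 0.0806]
tcp_rot: [[-0.001, -0.996, 0.091], [-0.001, 0.091, 0.996], [-1.0, 0.001, -0.001]]
force: [-4.0, -3.3, 7.7]
opening: 0.25
```

```bash
python3 chk.py w15.png; python3 - <<'E'
import cv2
im=cv2.imread("pics/w15.png")[70:270,220:430]; cv2.imwrite("pics/w15c.png",cv2.resize(im,None,fx=2.8,fy=2.8,interpolation=2))
E
```

```text
[ 0.54138836 -0.12275732  0.08059948] [-4.87524373 -3.60720393  7.12758484] [-0.46279924  0.73076495 -0.48769577] 0.24583366673321677 yawz 84.76595662955222 [ -24.26170714   36.69311597   98.88743355   -0.12218148   44.4180734
 -108.9403776 ]
axis [ 0.49876682 -0.11885289  0.08061929]
```

View pics/w15c.png

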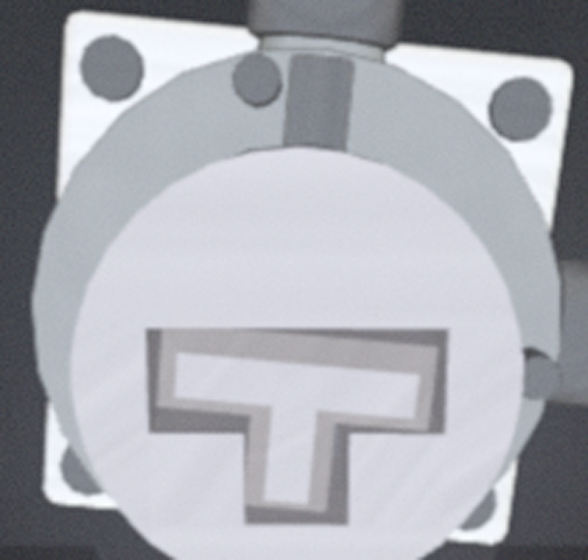

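The moment about z has jumped to -0.49 N m and the tab is practically at the pin, so this looks like the stop. I'll nudge 1.5° more to confirm.

play_rows --rows '[[[0,0.0,0.0011,-1.5,0,0,0.0],[0,0.0,0.0011,-1.5,0,0,0.0],[0,0.0,0.0011,-1.5,0,0,0.0],[0,0.0,0.0011,-1.5,0,0,0.0]]]'

```text
time_s: 14.25
position: [0.5413, -0.1224, 0.0806]
tcp_rot: [[-0.001, -0.998, 0.067], [-0.002, 0.067, 0.998], [-1.0, 0.001, -0.002]]
force: [-5.2, -5.6, 7.6]
opening: 0.249
```

```bash
python3 chk.py w16.png; python3 - <<'E'
import cv2
im=cv2.imread("pics/w16.png")[70:270,220:430]; cv2.imwrite("pics/w16c.png",cv2.resize(im,None,fx=2.8,fy=2.8,interpolation=2))
E
```

```text
[ 0.54129969 -0.12241356  0.08054751] [-5.10991192 -5.83768057  7.16819324] [-0.96554052  0.86351021 -0.78653074] 0.24913719141301388 yawz 86.1744955087299 [ -24.21140914   36.69037746   98.91073851   -0.17598451   44.39258179
 -110.26012147]
axis [ 0.49859507 -0.11955798  0.08057504]
```

View pics/w16c.png

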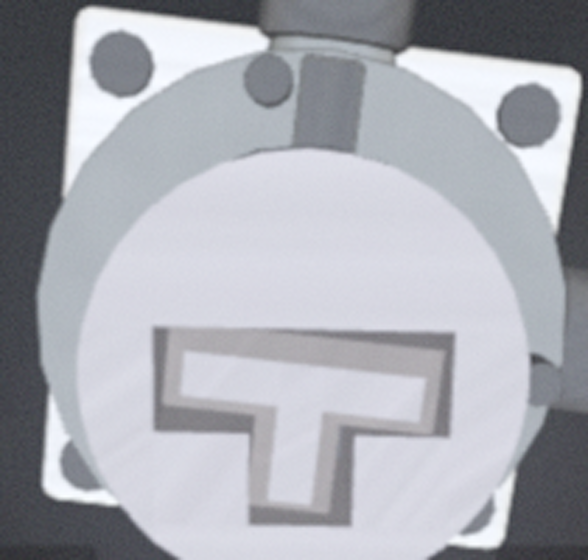

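The tab-to-pin gap is unchanged while the moment rose, so the shaft is at its stop. The lever-to-shaft misalignment is about 4.7°, which is within tolerance. I'll ease off the torque within the play, then open.

play_rows --rows '[[[-0.0005,0.0,-0.001,1.5,0,0,0.0],[-0.0009,0.0001,-0.0021,3,0,0,0.0],[-0.0009,0.0001,-0.0021,3,0,0,0.0],[-0.0009,0.0001,-0.0021,3,0,0,0.0]]]'

```text
time_s: 14.7
position: [0.5413, -0.1234, 0.0806]
tcp_rot: [[-0.001, -0.993, 0.114], [-0.001, 0.114, 0.993], [-1.0, 0.001, -0.001]]
force: [-4.0, -4.6, 4.3]
opening: 0.252
```

play_rows --rows '[[[0,0,0,0,0,0,0.03],[0,0,0,0,0,0,0.045],[0,0,0,0,0,0,0.055],[0,0,0,0,0,0,0.055],[0,0,0,0,0,0,0.055]]]'

```text
time_s: 15.2
position: [0.542, -0.1224, 0.0801]
tcp_rot: [[0.0, -0.993, 0.116], [0.0, 0.116, 0.993], [-1.0, -0.0, 0.0]]
force: [0.8, 0.7, -0.2]
opening: 0.598
```

```bash
python3 chk.py w17.png
```

```text
[ 0.54192035 -0.12246921  0.08003837] [-0.30368832  0.42379659  0.12429044] [ 0.07543332 -0.1865332   0.00214417] 0.60921405792949 yawz 83.35649645256467 [-2.42643645e+01  3.67647820e+01  9.88517555e+01  1.35725125e-02
  4.43824098e+01 -1.07630561e+02]
axis [ 0.49940774 -0.11751762  0.08003547]
```

View pics/w17.png

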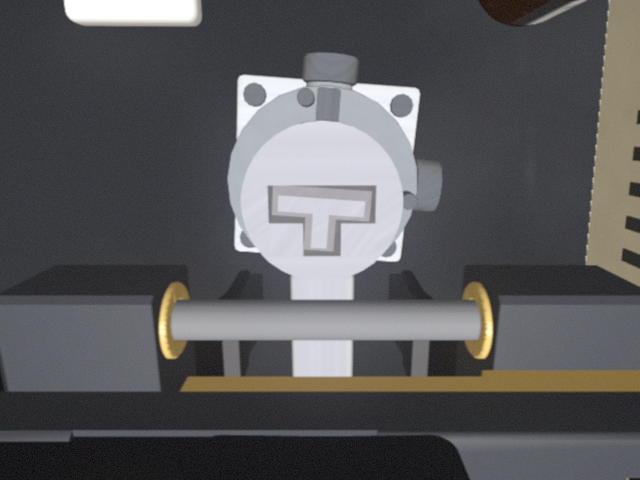

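The lever is released: the fingers are clear, the force is about 0, and the tab at (327,104) is still against the pin at (306,97). Now straight up and a check.

play_rows --rows '[[[-0.01,0,0,0,0,0,0.055],[-0.03,0,0,0,0,0,0.055],[-0.06,0,0,0,0,0,0.055],[-0.09,0,0,0,0,0,0.055],[-0.12,0,0,0,0,0,0.055],[-0.12,0,0,0,0,0,0.055],[-0.12,0,0,0,0,0,0.055],[-0.12,0,0,0,0,0,0.055]]]'

```text
time_s: 16.05
position: [0.5409, -0.1222, 0.1994]
tcp_rot: [[-0.002, -0.993, 0.116], [0.001, 0.116, 0.993], [-1.0, 0.002, 0.001]]
force: [-0.1, 0.3, 0.3]
opening: 0.631
```

```bash
python3 - <<'E'
from h import *
c=capture("wrist"); crop(c,"w18.png",250,30,410,250,2.7)
crop(capture("top"),"t18.png",180,150,480,330,2.6)
print(read_state()["position"],read_state()["force"])
crop(capture("scene"),"s18.png",200,200,340,320,5)
E
```

```text
[ 0.54087557 -0.12224905  0.19890549] [ 0.64984159 -0.06501323 -0.36478356]
```

View pics/w18.png

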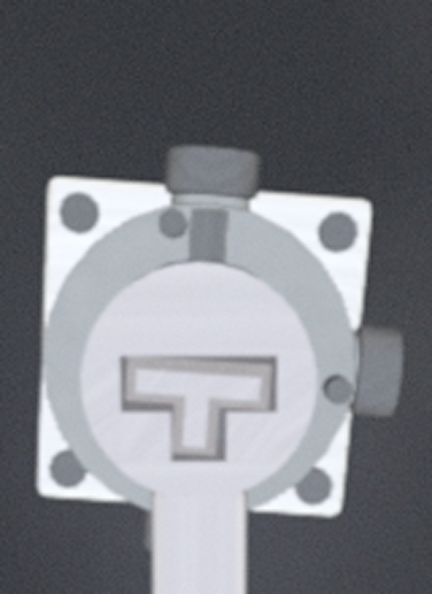

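View pics/s18.png

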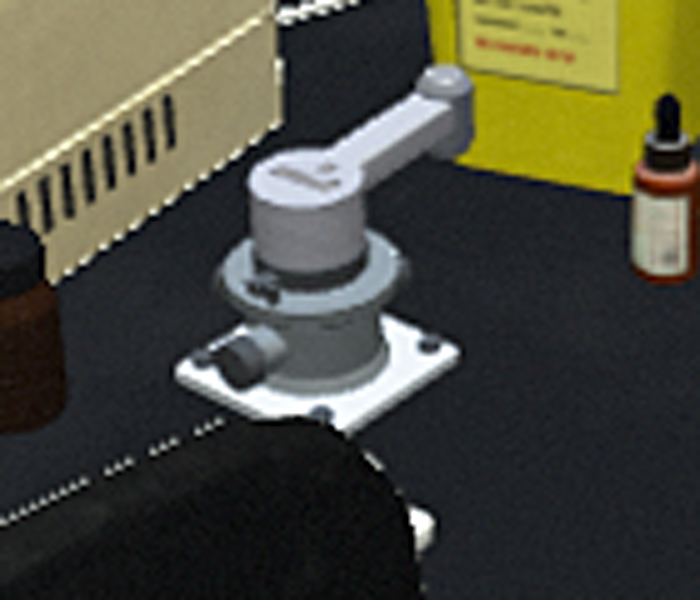

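View pics/t18.png

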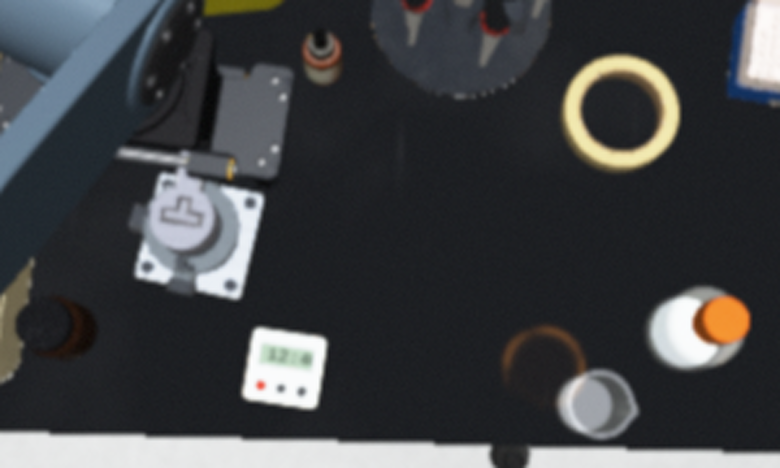

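All views agree. The hub sits on the dark shoulder, the tab (crop x 190) touches the pin (187), the arm is clear, and the bystanders are where they were.

```bash
python3 -c "
from rig import *
print(hand_in())"
```

```text
the job is handed in; nothing more can be done
None
```

The lever is back on the valve shaft, pushed fully home and swung to the anticlockwise stop. I let go, backed off, and handed the job in at about 16 s of the 48 s allowed.

- **Seating:** The hub slid down freely. It met the shoulder with the tool at 80.5 mm, where about 81 mm was expected, and I pressed it home with about 9 N.
- **Stop:** I swung the lever about 76°. On the last nudge the gap between the shaft's tab and the stop pin did not change, while the twisting moment rose to about 0.8 N m. I then eased off about 3° within the splines' play before opening the fingers.
- **Last checks:**
  - The hub is on the shoulder, and the tab is within a pixel or so of the pin.
  - The lever and shaft differed by about 4.7° (0.08 rad) when loaded against the stop, inside the 0.13 rad limit. I judged the final alignment from the picture only.
  - The arm was about 120 mm above the valve, with force near zero.
  - The bystanders showed no visible movement in the last pictures, judged by eye rather than measured.
- **Disagreements:** Nothing failed. The only mismatches were 1–2 mm between the measured arm pose and the camera view, corrected by sight before inserting. The hand-in itself reported no verdict.

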